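Lay out four dashboard instruments in their fitted nests

TASK

Get the dash instruments ready for fitting: put each of the two gauges, the clock module and the switch module into the plywood nest whose recess matches the size and shape of its foot, standing upright and fully down in the recess, the two modules square to it. Never tip an instrument over, and leave the screwdriver and the screw jar where they are.

Things in the scene. Friction and masses are not known exactly. Their poses are not given: they have to be found in the camera images.
- large_gauge: The large round gauge, 45 mm tall: a black foot 52 mm in diameter and 24 mm high, above it a bright steel bezel 62 mm in diameter (24 to 44 mm up), the place to grip; dial face on top. 160 g or so. Stands loose, face up. Origin: centre of underside, z up; yaw is of no account.
- small_gauge: The small round gauge, 45 mm tall: a black foot 34 mm in diameter and 24 mm high, above it a bright steel bezel 42 mm in diameter (24 to 44 mm up), the place to grip; dial face on top. 100 g or so. Stands loose, face up. Origin: centre of underside, z up; yaw is of no account.
- clock_module: The square clock module, black plastic, 45 mm tall: a square foot 44 x 44 mm and 25 mm high, above it a square head 52 x 52 mm (24 to 44 mm up), the place to grip; grey face with a small screen and three buttons on top. 130 g or so. Stands loose, face up. Origin: centre of underside, z up, x and y square to its sides (a quarter turn makes no difference).
- switch_module: The long switch module, black plastic, 47 mm tall: an oblong foot 30 mm (x) by 66 mm (y) and 25 mm high, above it an oblong head 38 mm (x) by 74 mm (y) (24 to 44 mm up), gripped across its 38 mm; three rockers on top. 140 g or so. Stands loose, face up. Origin: centre of underside, z up, x across it, y along it (a half turn makes no difference).
- large_round_nest: Plywood nest block, 96 x 96 mm, 13 mm thick, fixed to the bench, with a round recess 68 mm in diameter, for the large gauge: dark-lined, open at the top, 8 mm deep (floor 5 mm above the block's underside), centred on the block, with about 8 mm of play round the foot. Origin: centre of its underside, z up, yaw of no account.
- small_round_nest: Plywood nest block, 80 x 80 mm, 13 mm thick, fixed to the bench, with a round recess 50 mm in diameter, for the small gauge: dark-lined, open at the top, 8 mm deep (floor 5 mm above the block's underside), centred on the block, with about 8 mm of play round the foot. Origin: centre of its underside, z up, yaw of no account.
- square_nest: Plywood nest block, 90 x 90 mm, 13 mm thick, fixed to the bench, with a square recess 60 x 60 mm, for the clock module: dark-lined, open at the top, 8 mm deep (floor 5 mm above the block's underside), centred on the block, with about 8 mm of play round the foot. Origin: centre of its underside, z up, x and y along its sides.
- long_nest: Plywood nest block, 74 mm (x) by 110 mm (y), 13 mm thick, fixed to the bench, with an oblong recess 46 mm (x) by 82 mm (y), for the switch module: dark-lined, open at the top, 8 mm deep (floor 5 mm above the block's underside), centred on the block, with about 8 mm of play round the foot. Origin: centre of its underside, z up, x across, y along the recess.
- screwdriver: Bystander: a screwdriver 190 mm long lying loose along x on the bench. Origin: near its middle, at the underside. To be left alone.
- screw_jar: Bystander: a glass jar with a black lid, 52 mm in diameter and 62 mm tall, standing loose on the bench. Origin: centre of its underside. To be left alone.

How it is judged:
By the outcome, as a careful person would: the job done as asked, in the order asked, and still so for the second after the job is handed in, with the robot touching nothing.
It also fails if it takes over 96 s, if anything falls off the work surface, if the arm or the gripper's body presses on something with over 40 N, if the wrist force passes 120 N, or if a joint passes its speed limit or range.

ROBOT

A 6-joint arm with a two-finger parallel gripper is mounted at the origin on the work surface. World frame = base frame: x ahead of the robot, y to its left, z up, the work surface at z = 0. Lengths are in m, angles in rad, forces in N, time in s.
With the tool pointing down it reaches from about 0.3 to 0.875 m from the base axis. Payload 6.4 kg.
Tool frame: the origin (TCP) lies at the very end of the fingers, on their centre line; the grasp point (between the pads) lies 19 mm behind it; z points along the fingers, y is the line along which they close (so a half turn about z gives the same grasp; the last joint's range is limited). The gripper opens to 85 mm and grips with 20 to 120 N. Pads are 22 mm wide; open, the fingers measure 114 mm over their backs; the gripper's body (76 mm by 85 mm) begins 54 mm behind the grasp point. The pads swing forward as they close: fully open they stand 13 mm farther back than shut.
Start: joints at [0.949, 0.181, 1.607, -0, 1.354, -0.206], TCP at [0.232, 0.526, 0.2] pointing down, gripper open.
Joint ranges: [-2.99, 2.99], [-0.89, 2.07], [0.3, 2.58], [-1.14, 4.28], [0, 2.63], [-3.12, 3.12]. Speed limits (rad/s): [2.57, 2.57, 3.01, 3.14, 3.14, 3.14].

INTERFACE

Orientations are given as a unit quaternion [w, x, y, z].
In Python, from bench import get_obs, optics, workorder gives the robot as it stands.
- The arm moves only by the shell command python3 -m jog 'ROWS'. ROWS is a JSON list of rows, 1 to 10 of them, each of 7 numbers: dx, dy, dz in m, then a rotation vector rx, ry, rz in rad, then the opening from 0.0 (shut) to 1.0 (fully open); each row is the pose to reach, as a shift and turn from the pose commanded when the command began, along the tool's axes at that moment; what a row does not reach only later rows make up. A row lasts 1/8 s, in which the tool goes at most 0.0625 m and 0.188 rad, less where a joint would pass 70% of its speed; a pose out of reach is approached as far as the arm can. The fingers move at their own pace and stop on an object; the grip force is fixed at half the most. Time passes only in rows, so rows that do not move let the fingers close. It prints the time, the measured TCP pose, the force, the opening and the grip force at its end.
- get_obs(): the state, without advancing time (a new reading comes with each control period).
- optics.camera(name): name is "scene" or "top" or "wrist"; returns (picture, depth): 480x640x3 uint8, blue, green, red; 480x640 float32, m along the optical axis (not along the pixel's ray), 0 where there is no reading.
- optics.camera_params(name): a dict with "fovy" (degrees; the focal length in pixels is half the picture's height over the tangent of half this angle, whatever the lens; pixels are square), "cx", "cy" (the principal point, pixels), "dist" ([k1, k2, p1, p2, k3] as OpenCV has them; the pictures are not rectified), "view" (4x4, takes a point from world to camera coordinates). Camera axes: x right, y up, looking along -z (the intrinsics and any distortion apply to the point x, -y, -z); pixel columns grow to the right and rows downward; lengths in m; the calibration is good to about 2 mm. A picture is of the moment at which its call begins: read the wrist's pose just before it. camera_params takes no time and is no camera call; for the wrist camera it gives the pose at the moment of the call.
- workorder.hand_in(): hands the job in; it is judged then, once.
The state is a dict: "time_s": time; "q": joint angles; "dq": joint speeds; "joint_efforts": joint torques, N m; "eef_pos": TCP position; "eef_rot": TCP orientation; "wrist_force": force on the tool from outside, world axes, zero at the start; "torque": the same for the moment, N m; "opening": opening from 0.0 (shut) to 1.0 (fully open); "grasp_force": force on a finger pad.
Only numpy, scipy, OpenCV 4.12 (cv2) and the standard library are available. Lean on these libraries where they do the work, as an engineer would, in place of code of your own. Each camera call takes 0.05 s, during which the arm holds its last target. There are 200 camera calls.

## Working session

There is one attempt and no reset: what is moved stays moved. The work goes in short steps, Python scripts to look and compute and a shell command to move; the robot and the scene stay as the last step left them, time stands still between calls to the robot, and variables do not carry over. Pictures are saved under pics/ and viewed, at most 14 in all, crops included, and the job is handed in when it is done.

```bash
mkdir -p pics; ls
cat > h.py <<'E'
import numpy as np, cv2
from bench import get_obs, optics, workorder
def K(p):
    f=240/np.tan(np.radians(p["fovy"])/2); return np.array([[f,0,p["cx"]],[0,f,p["cy"]],[0,0,1]])
def ray(p,uv):
    n=cv2.undistortPoints(np.array(uv,float).reshape(-1,1,2),K(p),np.array(p["dist"],float)).reshape(-1,2)
    V=np.array(p["view"]); R=V[:3,:3]; t=V[:3,3]
    d=np.c_[n[:,0],-n[:,1],-np.ones(len(n))]@R
    return -R.T@t,d
def onplane(p,uv,z):
    c,d=ray(p,uv); return c+d*((z-c[2])/d[:,2])[:,None]
def snap(name,fn=None):
    p=optics.camera_params(name); im,d=optics.camera(name)
    if fn: cv2.imwrite("pics/"+fn,im)
    return p,im,d
def cloud(p,d):
    v,u=np.mgrid[0:480,0:640]
    c,r=ray(p,np.c_[u.ravel(),v.ravel()])
    P=c+r*d.ravel()[:,None]; P[d.ravel()==0]=np.nan
    return P.reshape(480,640,3)
E
python3 - <<'E'
from h import *
o=get_obs();print(o)
for n in("top","scene"):
    p,im,d=snap(n,n+"0.png");np.savez(n+"0.npz",im=im,d=d);print(p, (d>0).mean())
E
```

```text
pics
{'time_s': 0.0, 'q': array([ 9.48684992e-01,  1.81541706e-01,  1.60797269e+00, -1.27923270e-05,
        1.35379475e+00, -2.06297293e-01]), 'dq': array([ 0.00037196, -0.00132571,  0.00090226,  0.00115023, -0.00030742,
       -0.00065681]), 'joint_efforts': array([-1.54245910e-03, -4.44865930e+01, -3.51342452e+01, -4.01683037e-04,
        8.83716886e-03,  3.00581644e-05]), 'eef_pos': array([0.2319    , 0.52552203, 0.19930089]), 'eef_rot': array([-3.39693541e-04,  2.06411018e-01,  9.78464999e-01, -7.88181805e-04]), 'wrist_force': array([0.7078055 , 0.62508747, 0.51009709]), 'torque': array([ 0.00100836,  0.0448366 , -0.01609542]), 'grasp_force': 0.0, 'opening': 0.9965991281228762}
{'fovy': 45.390142436006066, 'cx': 320.02846115400024, 'cy': 243.20428061074196, 'dist': array([0.03800376, 0.        , 0.        , 0.        , 0.        ]), 'view': array([[-0.08377023, -0.99647819, -0.00371029,  0.02607515],
       [ 0.97513028, -0.08274115,  0.20560847, -0.51287096],
       [-0.20519135,  0.01360585,  0.9786273 , -1.00531837],
       [ 0.        ,  0.        ,  0.        ,  1.        ]])} 0.9960188802083333
{'fovy': 50.2130049363292, 'cx': 319.45775253594536, 'cy': 243.79099087066152, 'dist': array([-0.05834001,  0.        ,  0.        ,  0.        ,  0.        ]), 'view': array([[-0.12389741,  0.99220695, -0.01322129,  0.0667938 ],
       [-0.73117742, -0.08227863,  0.67720736,  0.36244211],
       [ 0.67084202,  0.09357135,  0.73567342, -1.57521431],
       [ 0.        ,  0.        ,  0.        ,  1.        ]])} 0.995927734375
```

View pics/top0.png

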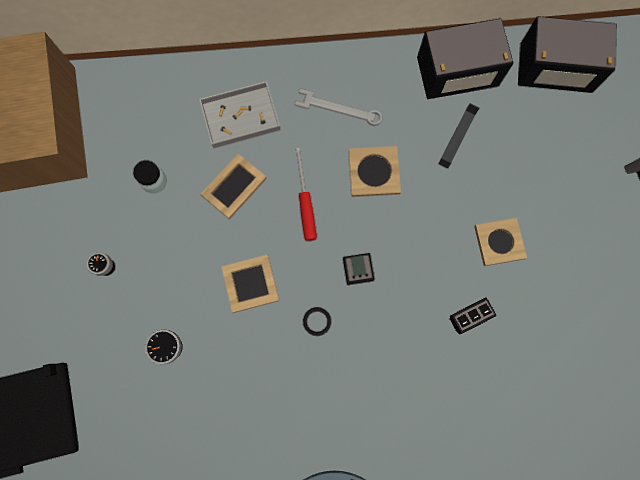

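View pics/scene0.png

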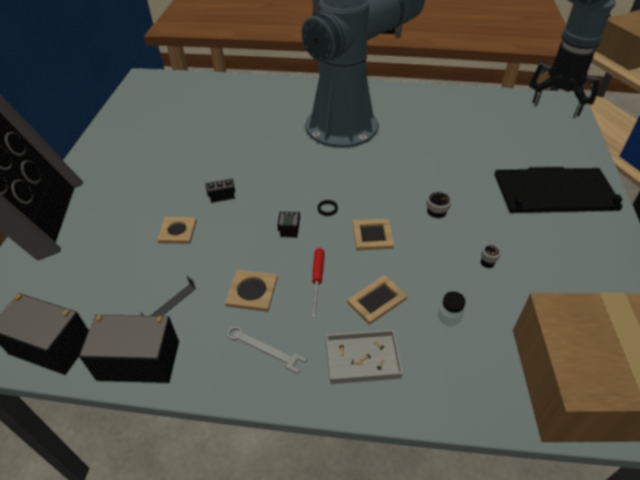

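The top view shows these instruments: large gauge (163,347), small gauge (100,264), clock (359,268) and switch (473,316). The nests are large (375,171), small (501,241), square (250,283) and long (234,186). The jar is at (148,175) and the screwdriver at (307,200). The scene view agrees with this layout.

Run:
```python
from h import *
p=optics.camera_params("top"); f=np.load("top0.npz"); im,d=f["im"],f["d"]
P=cloud(p,d); Z=P[...,2]; g=im.max(2)
print("table z",[Z[v,u].round(4) for u,v in((320,380),(200,300),(450,260))])
def comp(m,s):
    n,l=cv2.connectedComponents(m.astype(np.uint8)); 
    w=l[s[1]-6:s[1]+7,s[0]-6:s[0]+7]; w=w[w>0]; return l==np.bincount(w).argmax()
def rep(n,m,z):
    c=max(cv2.findContours(m.astype(np.uint8),0,1)[0],key=cv2.contourArea).reshape(-1,2)
    q=onplane(p,c,z)[:,:2]; r=cv2.minAreaRect((q*1000).astype(np.float32))
    e=cv2.minEnclosingCircle((q*1000).astype(np.float32))
    print(n,"rect c",np.round(r[0],1),"size",np.round(r[1],1),"ang",round(r[2],1),"circ",np.round(e[0],1),round(2*e[1],1),"z",np.nanmedian(Z[m]).round(4))
for n,s in dict(LG=(163,347),SG=(100,264),CK=(359,268),SW=(473,316),JAR=(148,172)).items():
    rep(n,comp(Z>(.04 if n!="JAR" else .055),s),.045 if n!="JAR" else .062)
for n,s in dict(LN=(375,171),SN=(501,241),SQ=(250,283),LO=(234,186)).items():
    rep(n,comp(g<95,s),.013)
rep("SD",comp((im[...,2]>120)&(im[...,1]<60),(307,215)),.015)
```

```text
table z [np.float64(-0.0008), np.float64(0.0005), np.float64(-0.0019)]
LG rect c [351.1 279.6] size [60.7 57.9] ang 85.0 circ [351.1 279.3] 61.4 z 0.0439
SG rect c [511.6 393. ] size [40.3 39.2] ang 85.1 circ [512.1 393.3] 41.7 z 0.044
CK rect c [462.2 -84.4] size [51.8 51.7] ang 4.0 circ [462.6 -84.1] 70.6 z 0.044
SW rect c [ 359.4 -281.8] size [37.4 73.8] ang 21.9 circ [ 359.6 -281.4] 79.3 z 0.0448
JAR rect c [675.9 297.1] size [46.8 45.2] ang 85.3 circ [675.9 297.3] 47.8 z 0.0614
LN rect c [ 658.5 -135.8] size [63. 64.] ang 84.5 circ [ 659.4 -136.2] 65.9 z 0.0048
SN rect c [ 496.9 -361.4] size [46.2 46.3] ang 37.5 circ [ 497.2 -361.5] 48.1 z 0.0049
SQ rect c [456.6 120.9] size [57.7 57.3] ang 10.2 circ [456.4 120.6] 78.8 z 0.0048
LO rect c [651.8 142.1] size [43.1 79.8] ang 45.1 circ [652.6 142.6] 88.3 z 0.0048
SD rect c [578.9   1.7] size [94.5 22.2] ang 2.5 circ [578.9   1.1] 95.3 z 0.0233
```

```bash
cat > wp.py <<'E'
import sys; from h import *
from scipy.spatial.transform import Rotation as R
# args: x,y,z(mm)[,theta deg] ...  -> tool-axis shift from here
o=get_obs(); q=o["eef_rot"]; T=R.from_quat([q[1],q[2],q[3],q[0]]); p0=o["eef_pos"]; M=T.as_matrix()
th=np.degrees(np.arctan2(M[1,1],M[0,1])); prev=np.zeros(3)
print("at",(p0*1000).round(1),"theta",th.round(1),"tilt z",M[:,2].round(3))
for a in sys.argv[1:]:
    v=[float(s) for s in a.split(",")]; dl=T.inv().apply(np.array(v[:3])/1000-p0)
    dt=0
    if len(v)>3: dt=(v[3]-th+90)%180-90
    print(a,"->",dl.round(4),"rz",round(-np.radians(dt),3),"rows",round(np.linalg.norm(dl-prev)/.0625,1)); prev=dl
E
python3 wp.py 351,279.5,120 351,279.5,11 351,279.5,150 659,-136,150
```

```text
at [231.9 525.6 199.4] theta 66.2 tilt z [-0.001 -0.001 -1.   ]
351,279.5,120 -> [-0.2084 -0.1769  0.0796] rz -0.0 rows 4.6
351,279.5,11 -> [-0.2084 -0.1767  0.1886] rz -0.0 rows 1.7
351,279.5,150 -> [-0.2084 -0.1769  0.0496] rz -0.0 rows 2.2
659,-136,150 -> [-0.6579 -0.4326  0.0498] rz -0.0 rows 8.3
```

```bash
python3 -m jog '[[-0.208,-0.177,0.08,0,0,0,1],[-0.208,-0.177,0.08,0,0,0,1],[-0.208,-0.177,0.08,0,0,0,1],[-0.208,-0.177,0.08,0,0,0,1],[-0.208,-0.177,0.08,0,0,0,1],[-0.208,-0.177,0.08,0,0,0,1],[-0.208,-0.177,0.08,0,0,0,1]]'
python3 - <<'E'
from h import *
snap("wrist","w0.png")
E
python3 wp.py 351,279.5,11
```

```text
time_s: 0.98
eef_pos: [0.351, 0.2805, 0.1203]
eef_rot: [-0.0, 0.207, 0.978, 0.0]
wrist_force: [0.5, -0.3, 0.3]
opening: 0.999
grasp_force: 0.0
at [350.9 280.9 120.5] theta 66.2 tilt z [ 0.     0.001 -1.   ]
351,279.5,11 -> [-0.0007 -0.0013  0.1095] rz -0.0 rows 1.8
```

View pics/w0.png

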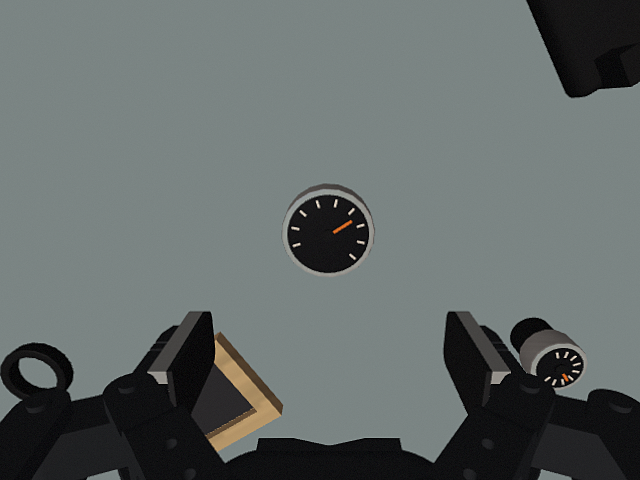

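The wrist view shows the large gauge's face at (328,232), between the finger lines at x≈180 and 475. I'll check its position against the top-camera fix.

Run:
```python
from h import *
p,im,d=snap("wrist"); P=cloud(p,d)
Q=P[160:300,260:400].reshape(-1,3); Q=Q[Q[:,2]>.036]; print(np.median(Q,0), cv2.minEnclosingCircle((Q[:,:2]*1000).astype(np.float32)))
```

```text
[0.34874094 0.28126025 0.04401834] ((350.648193359375, 280.1883544921875), 30.986967086791992)
```

Both cameras agree to within 1 mm, so I'm going down to grip.

```bash
python3 -m jog '[[0,-0.001,0.05,0,0,0,1],[0,-0.001,0.09,0,0,0,1],[0,-0.001,0.108,0,0,0,1],[0,-0.001,0.108,0,0,0,1],[0,-0.001,0.108,0,0,0,0],[0,-0.001,0.108,0,0,0,0],[0,-0.001,0.108,0,0,0,0],[0,-0.001,0.108,0,0,0,0],[0,-0.001,0.108,0,0,0,0],[0,-0.001,0.108,0,0,0,0]]';python3 wp.py 351,279.5,150 659,-136,150
```

```text
time_s: 2.33
eef_pos: [0.351, 0.2789, 0.0129]
eef_rot: [0.0, 0.206, 0.978, -0.0]
wrist_force: [-2.7, -3.7, 7.8]
opening: 0.001
grasp_force: 4.1
at [351.  278.9  12.9] theta 66.2 tilt z [ 0. -0. -1.]
351,279.5,150 -> [ 1.000e-04  5.000e-04 -1.371e-01] rz -0.0 rows 2.2
659,-136,150 -> [-0.4495 -0.2552 -0.1367] rz -0.0 rows 8.3
```

The opening reads 0.001, so the grip missed. Looking before I move.

Run:
```python
from h import *
snap("wrist","w1.png"); p,im,d=snap("top"); cv2.imwrite("pics/t1.png",cv2.resize(im[240:440,60:300],None,fx=3,fy=3))
```

```text
(no output)
```

View pics/w1.png

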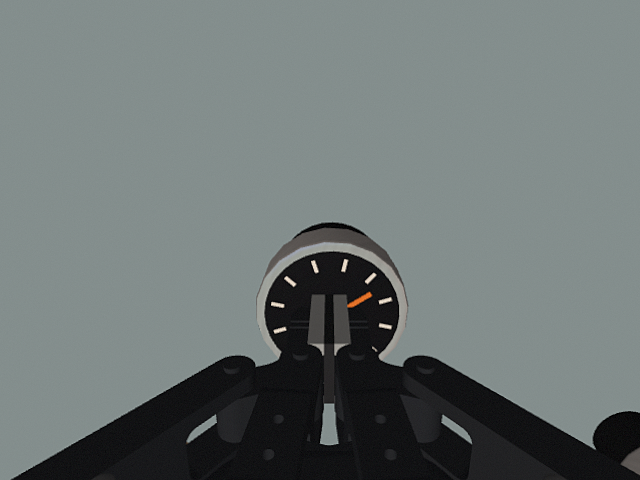

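View pics/t1.png

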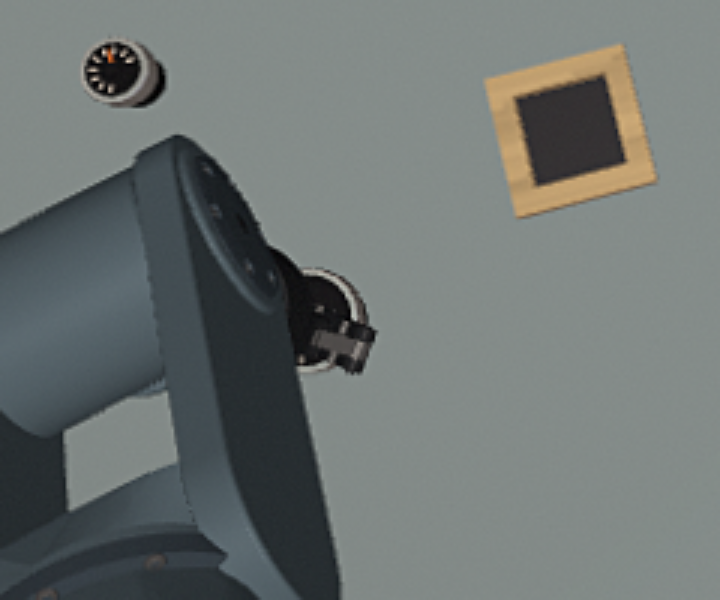

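Run:
```python
from h import *
p,im,d=snap("wrist"); P=cloud(p,d)
for u,v in((330,262),(300,262),(270,300),(395,300),(317,300),(340,300),(317,335),(340,335),(330,230),(330,232),(330,100)): print(u,v,P[v,u].round(4))
m=(P[...,2]>.038)&(P[...,2]<.0475); m[345:]=0
c=P[m][:,:2]*1000; print(cv2.minEnclosingCircle(c.astype(np.float32)),get_obs()["wrist_force"])
V=np.array(p["view"]);print("cam",-V[:3,:3].T@V[:3,3], "look",-V[2,:3])
```

```text
330 262 [0.3306 0.289  0.0435]
300 262 [0.3256 0.2787 0.0445]
270 300 [0.3357 0.2608 0.0437]
395 300 [0.3551 0.3062 0.0447]
317 300 [0.339  0.2801 0.0532]
340 300 [0.3433 0.2875 0.0512]
317 335 [0.3395 0.2806 0.0765]
340 335 [0.3424 0.2872 0.0764]
330 230 [0.3227 0.2925 0.0295]
330 232 [0.3227 0.2925 0.0324]
330 100 [ 0.2761  0.3131 -0.0007]
((350.6886901855469, 280.709228515625), 30.867074966430664) [-2.54904884 -3.11340716  7.57121053]
cam [0.27858467 0.31146956 0.18615496] look [ 0.28322018 -0.12522615 -0.95084423]
```

The gauge hasn't moved and is still upright. The fingers closed just above the dial, with their tips at z≈48 mm while the TCP reads 13. I'll lift clear and measure where the tips sit relative to the TCP, both shut and open.

```bash
python3 -m jog '[[0,0,-0.03,0,0,0,0],[0,0,-0.08,0,0,0,0],[0,0,-0.08,0,0,0,0],[0,0,-0.08,0,0,0,0]]'
cat > tips.py <<'E'
from h import *
o=get_obs(); p,im,d=snap("wrist"); P=cloud(p,d); z=P[...,2]-o["eef_pos"][2]
m=(P[...,2]>.06)&(z<.06); r=np.where(m.any(1))[0][:1]; print("TCP z",o["eef_pos"][2],"opening",o["opening"],"lowest finger pts rel TCP (mm):",np.sort(z[m]*1000)[[0,20,100,400]].round(1),"first row",r)
E
python3 tips.py; python3 -m jog '[[0,0,0,0,0,0,1],[0,0,0,0,0,0,1],[0,0,0,0,0,0,1],[0,0,0,0,0,0,1],[0,0,0,0,0,0,1],[0,0,0,0,0,0,1]]'; python3 tips.py
```

```text
time_s: 2.98
eef_pos: [0.3505, 0.2791, 0.092]
eef_rot: [0.0, 0.206, 0.978, 0.0]
wrist_force: [-0.2, -0.7, -0.3]
opening: 0.002
grasp_force: 0.0
TCP z 0.09195571433495056 opening 0.0024160051786821122 lowest finger pts rel TCP (mm): [33.  34.5 37.  40.9] first row [294]
time_s: 3.78
eef_pos: [0.3506, 0.2792, 0.0922]
eef_rot: [0.0, 0.206, 0.978, 0.0]
wrist_force: [0.5, -0.4, 0.5]
opening: 0.999
grasp_force: 0.0
TCP z 0.09221691511541502 opening 0.9993596905278727 lowest finger pts rel TCP (mm): [43.1 43.9 45.3 48.3] first row [311]
```

Shut, the tips sit 33 mm above the reported TCP, and open about 43 mm. This matches the contact I saw, so this gripper needs TCP ≈ -20 mm to put the pads on the bezel. I'll go down in stages and watch the force.

```bash
python3 -m jog '[[0,0.001,0.05,0,0,0,1],[0,0.001,0.09,0,0,0,1],[0,0.001,0.1,0,0,0,1],[0,0.001,0.107,0,0,0,1],[0,0.001,0.112,0,0,0,1],[0,0.001,0.112,0,0,0,1]]'
python3 - <<'E'
from h import *
p,im,d=snap("wrist","w2.png"); P=cloud(p,d); print([P[v,u].round(4) for u,v in((170,340),(480,340),(200,330),(455,330),(330,440),(330,460))])
E
```

```text
time_s: 4.58
eef_pos: [0.3517, 0.2804, -0.0191]
eef_rot: [0.001, 0.206, 0.978, 0.0]
wrist_force: [-0.0, -0.3, -0.2]
opening: 1.0
grasp_force: 0.0
[array([0.3222, 0.2403, 0.0465]), array([0.3604, 0.3279, 0.0471]), array([0.3267, 0.245 , 0.0369]), array([0.3628, 0.3231, 0.0345]), array([0.4204, 0.2514, 0.    ]), array([0.3415, 0.2856, 0.0911])]
```

View pics/w2.png

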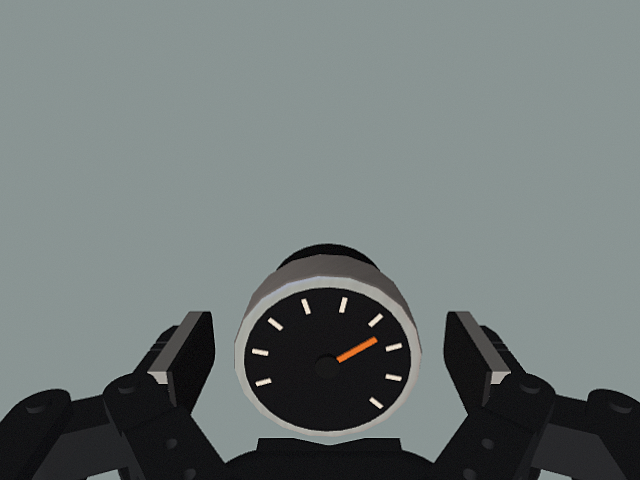

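No contact, and the body is 46 mm clear of the dial. The gauge (328,355) sits centred between the pads. I'll go 6 mm lower, then close.

```bash
python3 -m jog '[[0,0,0.006,0,0,0,1],[0,0,0.006,0,0,0,0],[0,0,0.006,0,0,0,0],[0,0,0.006,0,0,0,0],[0,0,0.006,0,0,0,0],[0,0,0.006,0,0,0,0]]'; python3 wp.py 351,279.5,100 659,-136,100
```

```text
time_s: 5.38
eef_pos: [0.3511, 0.2802, -0.0255]
eef_rot: [0.0, 0.206, 0.978, 0.0]
wrist_force: [-2.2, -1.1, 5.7]
opening: 0.712
grasp_force: 64.7
at [351.1 280.2 -25.5] theta 66.2 tilt z [ 0.  0. -1.]
351,279.5,100 -> [-0.0002 -0.0007 -0.1255] rz -0.0 rows 2.0
659,-136,100 -> [-0.4498 -0.2564 -0.1255] rz -0.0 rows 8.3
```

```bash
python3 -m jog '[[0,0,-0.06,0,0,0,0],[0,0,-0.1,0,0,0,0],[-0.45,-0.256,-0.125,0,0,0,0],[-0.45,-0.256,-0.125,0,0,0,0],[-0.45,-0.256,-0.125,0,0,0,0],[-0.45,-0.256,-0.125,0,0,0,0],[-0.45,-0.256,-0.125,0,0,0,0],[-0.45,-0.256,-0.125,0,0,0,0],[-0.45,-0.256,-0.125,0,0,0,0],[-0.45,-0.256,-0.125,0,0,0,0]]'; python3 wp.py 659,-136,100 659,-136,-19
```

```text
time_s: 6.62
eef_pos: [0.649, -0.1229, 0.0976]
eef_rot: [-0.0, 0.207, 0.978, 0.0]
wrist_force: [1.7, 0.7, -1.9]
opening: 0.71
grasp_force: 65.9
at [ 649.  -122.9   97.6] theta 66.2 tilt z [-0.001  0.    -1.   ]
659,-136,100 -> [-0.0144 -0.008  -0.0024] rz -0.0 rows 0.3
659,-136,-19 -> [-0.0145 -0.008   0.1166] rz -0.0 rows 1.9
```

```bash
python3 -m jog '[[-0.012,-0.007,0,0,0,0,0],[-0.012,-0.007,0,0,0,0,0],[-0.012,-0.007,0,0,0,0,0]]'; python3 wp.py 659,-136,100 659,-136,-19
```

```text
time_s: 7.0
eef_pos: [0.6553, -0.1307, 0.0975]
eef_rot: [-0.001, 0.206, 0.979, 0.0]
wrist_force: [-0.4, 0.3, -1.2]
opening: 0.711
grasp_force: 65.9
at [ 655.3 -130.7   97.5] theta 66.2 tilt z [-0.002  0.001 -1.   ]
659,-136,100 -> [-0.0055 -0.0033 -0.0025] rz -0.0 rows 0.1
659,-136,-19 -> [-0.0057 -0.0034  0.1165] rz -0.0 rows 1.9
```

```bash
python3 -m jog '[[-0.0055,-0.0033,0.05,0,0,0,0],[-0.0055,-0.0033,0.09,0,0,0,0],[-0.0055,-0.0033,0.098,0,0,0,0],[-0.0055,-0.0033,0.098,0,0,0,0]]'; python3 wp.py 659,-136,-20
```

```text
time_s: 7.5
eef_pos: [0.6602, -0.1366, 0.0009]
eef_rot: [-0.0, 0.206, 0.979, 0.0]
wrist_force: [-0.0, -0.0, -0.7]
opening: 0.714
grasp_force: 65.9
at [ 660.2 -136.6    0.9] theta 66.2 tilt z [-0.  0. -1.]
659,-136,-20 -> [0.0013 0.0001 0.0209] rz -0.0 rows 0.3
```

Underside is at about 26 mm. Lowering to the floor (TCP ≈ -20), then opening and rising.

```bash
python3 -m jog '[[0.001,0,0.012,0,0,0,0],[0.001,0,0.018,0,0,0,0],[0.001,0,0.0205,0,0,0,0],[0.001,0,0.0205,0,0,0,0]]'; python3 -m jog '[[0,0,0,0,0,0,1],[0,0,0,0,0,0,1],[0,0,0,0,0,0,1],[0,0,0,0,0,0,1],[0,0,-0.05,0,0,0,1],[0,0,-0.11,0,0,0,1],[0,0,-0.11,0,0,0,1]]';python3 - <<'E'
from h import *
p,im,d=snap("wrist"); P=cloud(p,d); Q=P[(P[...,2]>.03)&(P[...,2]<.06)]
print(np.median(Q,0),cv2.minEnclosingCircle((Q[:,:2]*1000).astype(np.float32)),np.percentile(Q[:,2],[50,90,99]))
E
python3 wp.py 512,393,100 512,393,-25
```

```text
time_s: 8.0
eef_pos: [0.6594, -0.1374, -0.0201]
eef_rot: [0.0, 0.206, 0.978, -0.0]
wrist_force: [0.2, 0.2, -1.3]
opening: 0.711
grasp_force: 66.3
time_s: 8.88
eef_pos: [0.6639, -0.1389, 0.097]
eef_rot: [0.006, 0.206, 0.978, -0.001]
wrist_force: [1.0, 0.2, -0.0]
opening: 0.998
grasp_force: 0.0
[ 0.6567415  -0.13593696  0.04896357] ((658.2700805664062, -195.7058868408203), 89.7086181640625) [0.04896357 0.04996181 0.0510887 ]
at [ 661.7 -138.1   93.6] theta 66.2 tilt z [ 0.006 -0.002 -1.   ]
512,393,100 -> [ 0.3514  0.4254 -0.0087] rz -0.0 rows 8.8
512,393,-25 -> [0.3522 0.4254 0.1163] rz -0.0 rows 2.0
```

The dial reads z=49 mm, which is 44+5, so the large gauge is fully seated. Small gauge next.

```bash
python3 -m jog '[[0.351,0.425,-0.008,0,0,0,1],[0.351,0.425,-0.008,0,0,0,1],[0.351,0.425,-0.008,0,0,0,1],[0.351,0.425,-0.008,0,0,0,1],[0.351,0.425,-0.008,0,0,0,1],[0.351,0.425,-0.008,0,0,0,1],[0.351,0.425,-0.008,0,0,0,1],[0.351,0.425,-0.008,0,0,0,1],[0.351,0.425,-0.008,0,0,0,1],[0.351,0.425,-0.008,0,0,0,1]]';python3 -m jog '[[0,0,0,0,0,0,1],[0,0,0,0,0,0,1]]'
cat > near.py <<'E'
import sys; from h import *
x,y,r=[float(a)/1000 for a in sys.argv[1:4]]
p,im,d=snap("wrist"); P=cloud(p,d); Q=P[(P[...,2]>.035)&(P[...,2]<.056)&(np.hypot(P[...,0]-x,P[...,1]-y)<r)]
q=(Q[:,:2]*1000).astype(np.float32); print("z",np.median(Q[:,2]),"circ",cv2.minEnclosingCircle(q),"rect",cv2.minAreaRect(q))
E
python3 near.py 512 393 45; python3 wp.py 512,393,-24
```

```text
time_s: 10.18
eef_pos: [0.5071, 0.3963, 0.0961]
eef_rot: [-0.001, 0.204, 0.979, -0.0]
wrist_force: [-0.3, -0.6, 0.2]
opening: 0.996
grasp_force: 0.0
time_s: 10.42
eef_pos: [0.5101, 0.3918, 0.0971]
eef_rot: [-0.0, 0.207, 0.978, -0.001]
wrist_force: [0.3, -0.5, -0.6]
opening: 1.001
grasp_force: 0.0
z 0.04393608154005729 circ ((513.0516967773438, 394.0772399902344), 21.07009506225586) rect ((512.9773559570312, 394.1524963378906), (41.23951721191406, 40.87385177612305), 21.91451644897461)
at [510.4 391.8  97.4] theta 66.1 tilt z [-0.001 -0.001 -1.   ]
512,393,-24 -> [-0.0011  0.0018  0.1214] rz -0.0 rows 1.9
```

```bash
python3 -m jog '[[-0.001,0.002,0.05,0,0,0,1],[-0.001,0.002,0.1,0,0,0,1],[-0.001,0.002,0.121,0,0,0,1],[-0.001,0.002,0.121,0,0,0,1],[-0.001,0.002,0.121,0,0,0,0],[-0.001,0.002,0.121,0,0,0,0],[-0.001,0.002,0.121,0,0,0,0],[-0.001,0.002,0.121,0,0,0,0],[-0.001,0.002,0.121,0,0,0,0],[-0.001,0.002,0.121,0,0,0,0]]';python3 wp.py 512,393,90 497,-361.5,90
```

```text
time_s: 11.72
eef_pos: [0.5131, 0.3955, -0.0209]
eef_rot: [0.001, 0.206, 0.978, 0.001]
wrist_force: [-1.9, -1.3, 6.8]
opening: 0.475
grasp_force: 60.1
at [513.1 395.5 -20.9] theta 66.2 tilt z [ 0.003  0.001 -1.   ]
512,393,90 -> [-0.0003 -0.0025 -0.1109] rz -0.0 rows 1.8
497,-361.5,90 -> [-0.2911 -0.6988 -0.112 ] rz -0.0 rows 12.1
```

```bash
python3 -m jog '[[0,0,-0.06,0,0,0,0],[0,0,-0.1,0,0,0,0],[-0.291,-0.699,-0.112,0,0,0,0],[-0.291,-0.699,-0.112,0,0,0,0],[-0.291,-0.699,-0.112,0,0,0,0],[-0.291,-0.699,-0.112,0,0,0,0],[-0.291,-0.699,-0.112,0,0,0,0],[-0.291,-0.699,-0.112,0,0,0,0],[-0.291,-0.699,-0.112,0,0,0,0],[-0.291,-0.699,-0.112,0,0,0,0]]';python3 wp.py 497,-361.5,90
```

```text
time_s: 12.98
eef_pos: [0.5009, -0.1071, 0.0855]
eef_rot: [0.001, 0.206, 0.978, -0.0]
wrist_force: [1.0, 0.2, -1.6]
opening: 0.473
grasp_force: 61.2
at [ 500.9 -107.1   85.5] theta 66.2 tilt z [ 0.001 -0.001 -1.   ]
497,-361.5,90 -> [-0.0992 -0.2343 -0.0043] rz -0.0 rows 4.1
```

```bash
python3 -m jog '[[-0.098,-0.232,0,0,0,0,0],[-0.098,-0.232,0,0,0,0,0],[-0.098,-0.232,0,0,0,0,0],[-0.098,-0.232,0,0,0,0,0],[-0.098,-0.232,0,0,0,0,0],[-0.098,-0.232,0,0,0,0,0],[-0.098,-0.232,0,0,0,0,0],[-0.098,-0.232,0,0,0,0,0]]';python3 wp.py 497,-361.5,90
```

```text
time_s: 13.98
eef_pos: [0.4973, -0.3554, 0.0849]
eef_rot: [-0.0, 0.205, 0.979, 0.0]
wrist_force: [0.4, -0.2, -1.4]
opening: 0.472
grasp_force: 61.3
at [ 497.3 -355.4   84.9] theta 66.3 tilt z [-0.  0. -1.]
497,-361.5,90 -> [-0.0022 -0.0057 -0.0052] rz -0.0 rows 0.1
```

```bash
python3 -m jog '[[-0.002,-0.006,0.04,0,0,0,0],[-0.002,-0.006,0.08,0,0,0,0],[-0.002,-0.006,0.085,0,0,0,0],[-0.002,-0.006,0.085,0,0,0,0]]';python3 wp.py 497,-361.5,-18
```

```text
time_s: 14.48
eef_pos: [0.4968, -0.363, 0.0005]
eef_rot: [0.0, 0.206, 0.979, -0.0]
wrist_force: [0.4, -0.0, -1.4]
opening: 0.473
grasp_force: 61.3
at [ 496.8 -363.     0.5] theta 66.2 tilt z [ 0. -0. -1.]
497,-361.5,-18 -> [0.0004 0.0014 0.0185] rz -0.0 rows 0.3
```

```bash
python3 -m jog '[[0,0.001,0.01,0,0,0,0],[0,0.001,0.015,0,0,0,0],[0,0.001,0.018,0,0,0,0],[0,0.001,0.018,0,0,0,0]]'; python3 -c "
from h import *
p,im,d=snap('wrist','w3.png')"
```

```text
time_s: 14.98
eef_pos: [0.4972, -0.3625, -0.0159]
eef_rot: [0.0, 0.206, 0.979, -0.0]
wrist_force: [-4.6, 5.7, 14.7]
opening: 0.475
grasp_force: 62.7
```

View pics/w3.png

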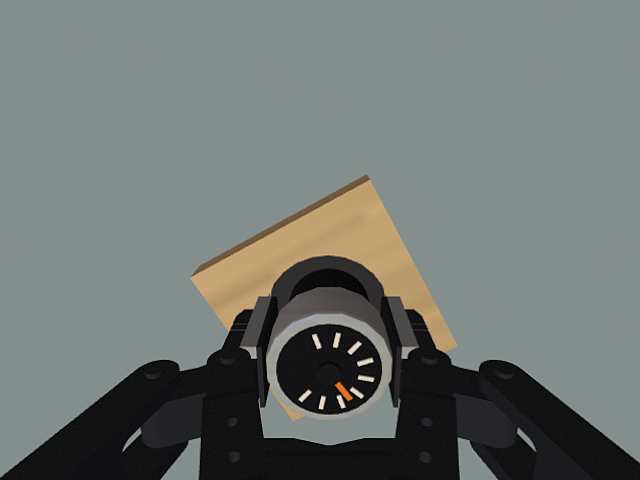

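The foot is inside the recess (ring around (330,275)), with 15 N of contact on its floor. Releasing.

```bash
python3 -m jog '[[0,0,0,0,0,0,1],[0,0,0,0,0,0,1],[0,0,0,0,0,0,1],[0,0,0,0,0,0,1],[0,0,-0.05,0,0,0,1],[0,0,-0.11,0,0,0,1],[0,0,-0.11,0,0,0,1],[0,0,-0.11,0,0,0,1]]'; python3 near.py 497 -361 45;python3 wp.py 462.4,-84.2,95,4 462.4,-84.2,-25,4
```

```text
time_s: 16.02
eef_pos: [0.4966, -0.3621, 0.0916]
eef_rot: [0.0, 0.206, 0.978, 0.0]
wrist_force: [0.2, 0.2, -1.3]
opening: 0.998
grasp_force: 0.0
z 0.04889346266326186 circ ((497.6778869628906, -362.5444641113281), 20.949434280395508) rect ((497.5743713378906, -362.4617919921875), (41.12132263183594, 40.87174987792969), 66.8980712890625)
at [ 496.  -361.5   90.4] theta 66.2 tilt z [-0.001  0.002 -1.   ]
462.4,-84.2,95,4 -> [ 0.1427  0.2401 -0.0041] rz 1.085 rows 4.5
462.4,-84.2,-25,4 -> [0.1425 0.24   0.1159] rz 1.085 rows 1.9
```

Small gauge is seated (49 mm). Next is the clock: move over it and turn to 4°.

```bash
python3 -m jog '[[0.143,0.24,-0.004,0,0,1.085,1],[0.143,0.24,-0.004,0,0,1.085,1],[0.143,0.24,-0.004,0,0,1.085,1],[0.143,0.24,-0.004,0,0,1.085,1],[0.143,0.24,-0.004,0,0,1.085,1],[0.143,0.24,-0.004,0,0,1.085,1],[0.143,0.24,-0.004,0,0,1.085,1],[0.143,0.24,-0.004,0,0,1.085,1],[0.143,0.24,-0.004,0,0,1.085,1]]'; python3 near.py 462 -84 50; python3 wp.py 462.4,-84.2,-25,4
```

```text
time_s: 17.2
eef_pos: [0.4626, -0.0853, 0.0953]
eef_rot: [-0.0, 0.682, 0.732, -0.0]
wrist_force: [0.4, 0.0, 0.1]
opening: 0.998
grasp_force: 0.0
z 0.04418604384916508 circ ((462.9874267578125, -83.98014831542969), 35.83149337768555) rect ((463.18988037109375, -84.09197235107422), (52.0926628112793, 52.263553619384766), 3.8999276161193848)
at [462.6 -85.3  95.4] theta 4.0 tilt z [-0.001  0.    -1.   ]
462.4,-84.2,-25,4 -> [ 1.100e-03 -1.000e-04  1.204e-01] rz 0.001 rows 1.9
```

```bash
python3 -m jog '[[0.001,0,0.05,0,0,0,1],[0.001,0,0.1,0,0,0,1],[0.001,0,0.12,0,0,0,1],[0.001,0,0.12,0,0,0,1],[0.001,0,0.12,0,0,0,0],[0.001,0,0.12,0,0,0,0],[0.001,0,0.12,0,0,0,0],[0.001,0,0.12,0,0,0,0],[0.001,0,0.12,0,0,0,0],[0.001,0,0.12,0,0,0,0]]';python3 wp.py 456.5,120.8,90,10.2
```

```text
time_s: 18.5
eef_pos: [0.4642, -0.0847, -0.0227]
eef_rot: [0.002, 0.682, 0.731, 0.0]
wrist_force: [-0.5, -0.4, 7.0]
opening: 0.604
grasp_force: 63.4
at [464.2 -84.7 -22.7] theta 4.0 tilt z [ 0.003 -0.001 -1.   ]
456.5,120.8,90,10.2 -> [ 0.2053  0.007  -0.113 ] rz -0.108 rows 3.8
```

```bash
python3 -m jog '[[0,0,-0.06,0,0,0,0],[0,0,-0.1,0,0,0,0],[0.205,0.007,-0.113,0,0,-0.108,0],[0.205,0.007,-0.113,0,0,-0.108,0],[0.205,0.007,-0.113,0,0,-0.108,0],[0.205,0.007,-0.113,0,0,-0.108,0],[0.205,0.007,-0.113,0,0,-0.108,0],[0.205,0.007,-0.113,0,0,-0.108,0],[0.205,0.007,-0.113,0,0,-0.108,0]]';python3 wp.py 456.5,120.8,0,10.2
```

```text
time_s: 19.62
eef_pos: [0.4555, 0.12, 0.0887]
eef_rot: [-0.0, 0.642, 0.767, -0.0]
wrist_force: [0.4, 0.4, -1.0]
opening: 0.6
grasp_force: 63.8
at [455.5 120.   88.7] theta 10.1 tilt z [-0. -0. -1.]
456.5,120.8,0,10.2 -> [0.0006 0.0011 0.0887] rz -0.002 rows 1.4
```

```bash
python3 -m jog '[[0,0.001,0.04,0,0,0,0],[0,0.001,0.08,0,0,0,0],[0,0.001,0.09,0,0,0,0],[0,0.001,0.098,0,0,0,0],[0,0.001,0.104,0,0,0,0],[0,0.001,0.107,0,0,0,0],[0,0.001,0.107,0,0,0,0]]'; python3 -c "
from h import *
p,im,d=snap('wrist','w4.png')"
```

```text
time_s: 20.5
eef_pos: [0.4571, 0.1213, -0.0176]
eef_rot: [0.001, 0.641, 0.767, 0.0]
wrist_force: [-0.2, 0.4, -1.6]
opening: 0.601
grasp_force: 63.9
```

View pics/w4.png

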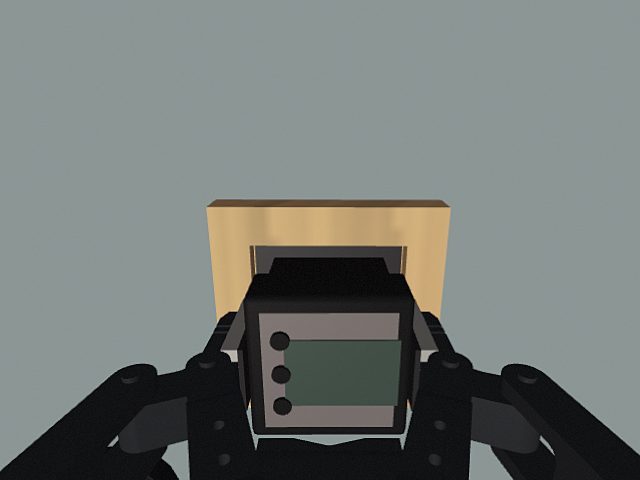

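The foot is inside the square recess (250–405, 247) and square to it, but not yet touching the floor. I'll lower 2 mm and release.

```bash
python3 -m jog '[[0,0,0.002,0,0,0,0],[0,0,0.002,0,0,0,0],[0,0,0.002,0,0,0,1],[0,0,0.002,0,0,0,1],[0,0,0.002,0,0,0,1],[0,0,0.002,0,0,0,1],[0,0,-0.05,0,0,0,1],[0,0,-0.11,0,0,0,1],[0,0,-0.11,0,0,0,1],[0,0,-0.11,0,0,0,1]]'; python3 near.py 456.5 121 45;python3 wp.py 359.5,-281.6,95,21.9
```

```text
time_s: 21.8
eef_pos: [0.456, 0.1212, 0.0914]
eef_rot: [-0.0, 0.641, 0.767, -0.0]
wrist_force: [-0.1, 0.6, -1.6]
opening: 1.0
grasp_force: 0.0
z 0.04916514651162815 circ ((457.1479797363281, 121.97679901123047), 35.64339065551758) rect ((457.1504821777344, 122.03201293945312), (52.049583435058594, 52.034141540527344), 10.293646812438965)
at [455.3 121.2  90.6] theta 10.2 tilt z [-0.002 -0.    -1.   ]
359.5,-281.6,95,21.9 -> [-0.3794 -0.1656 -0.0042] rz -0.204 rows 6.6
```

Clock is seated (49.2 mm) and square (10.3° against 10.2°). Next is the switch.

```bash
python3 -m jog '[[-0.379,-0.166,-0.004,0,0,-0.204,1],[-0.379,-0.166,-0.004,0,0,-0.204,1],[-0.379,-0.166,-0.004,0,0,-0.204,1],[-0.379,-0.166,-0.004,0,0,-0.204,1],[-0.379,-0.166,-0.004,0,0,-0.204,1],[-0.379,-0.166,-0.004,0,0,-0.204,1],[-0.379,-0.166,-0.004,0,0,-0.204,1],[-0.379,-0.166,-0.004,0,0,-0.204,1],[-0.379,-0.166,-0.004,0,0,-0.204,1],[-0.379,-0.166,-0.004,0,0,-0.204,1]]'; python3 near.py 359.5 -281.5 50; python3 wp.py 359.5,-281.6,-24,21.9
```

```text
time_s: 23.1
eef_pos: [0.36, -0.2793, 0.0948]
eef_rot: [-0.001, 0.559, 0.829, 0.0]
wrist_force: [-0.4, 0.8, -1.4]
opening: 0.999
grasp_force: 0.0
z 0.04440155644813386 circ ((359.442626953125, -283.15997314453125), 40.57136917114258) rect ((359.45654296875, -283.2842712402344), (38.093505859375, 74.21759033203125), 21.93780517578125)
at [ 360.3 -279.5   95.1] theta 22.0 tilt z [-0.001  0.001 -1.   ]
359.5,-281.6,-24,21.9 -> [-0.0018 -0.0015  0.1191] rz 0.002 rows 1.9
```

```bash
python3 -m jog '[[-0.0025,-0.002,0.05,0,0,0,1],[-0.0025,-0.002,0.1,0,0,0,1],[-0.0025,-0.002,0.118,0,0,0,1],[-0.0025,-0.002,0.118,0,0,0,1],[-0.0025,-0.002,0.118,0,0,0,0],[-0.0025,-0.002,0.118,0,0,0,0],[-0.0025,-0.002,0.118,0,0,0,0],[-0.0025,-0.002,0.118,0,0,0,0],[-0.0025,-0.002,0.118,0,0,0,0],[-0.0025,-0.002,0.118,0,0,0,0]]';python3 wp.py 652.2,142.3,95,45.1
```

```text
time_s: 24.4
eef_pos: [0.3601, -0.2851, -0.021]
eef_rot: [0.001, 0.56, 0.828, -0.0]
wrist_force: [0.2, 1.2, 8.2]
opening: 0.435
grasp_force: 60.6
at [ 360.1 -285.1  -21. ] theta 21.9 tilt z [ 0.002 -0.002 -1.   ]
652.2,142.3,95,45.1 -> [ 0.2875  0.4305 -0.1163] rz -0.405 rows 8.5
```

```bash
python3 -m jog '[[0,0,-0.06,0,0,0,0],[0,0,-0.1,0,0,0,0],[0.287,0.43,-0.116,0,0,-0.405,0],[0.287,0.43,-0.116,0,0,-0.405,0],[0.287,0.43,-0.116,0,0,-0.405,0],[0.287,0.43,-0.116,0,0,-0.405,0],[0.287,0.43,-0.116,0,0,-0.405,0],[0.287,0.43,-0.116,0,0,-0.405,0],[0.287,0.43,-0.116,0,0,-0.405,0],[0.287,0.43,-0.116,0,0,-0.405,0]]';python3 -m jog '[[0,0,0,0,0,0,0],[0,0,0,0,0,0,0]]'; python3 wp.py 652.2,142.3,0,45.1
```

```text
time_s: 25.65
eef_pos: [0.6423, 0.1299, 0.0934]
eef_rot: [0.0, 0.382, 0.924, -0.0]
wrist_force: [1.6, -0.4, -1.4]
opening: 0.432
grasp_force: 61.0
time_s: 25.9
eef_pos: [0.6407, 0.1281, 0.0926]
eef_rot: [-0.001, 0.382, 0.924, -0.001]
wrist_force: [-0.4, 0.2, -2.0]
opening: 0.44
grasp_force: 61.2
at [640.7 128.1  92.6] theta 45.1 tilt z [-0.002 -0.    -1.   ]
652.2,142.3,0,45.1 -> [0.0018 0.0183 0.0926] rz 0.001 rows 1.5
```

```bash
python3 -m jog '[[0.001,0.018,0,0,0,0,0],[0.001,0.018,0,0,0,0,0],[0.001,0.018,0.04,0,0,0,0],[0.001,0.018,0.08,0,0,0,0],[0.001,0.018,0.09,0,0,0,0],[0.001,0.018,0.09,0,0,0,0]]'; python3 -c "
from h import *
p,im,d=snap('wrist','w5.png')"; python3 wp.py 652.2,142.3,-16,45.1
```

```text
time_s: 26.65
eef_pos: [0.653, 0.1407, 0.0032]
eef_rot: [-0.0, 0.382, 0.924, -0.0]
wrist_force: [-0.2, -0.5, -2.0]
opening: 0.433
grasp_force: 61.3
at [654.3 141.    4.6] theta 45.1 tilt z [ 0.002 -0.    -1.   ]
652.2,142.3,-16,45.1 -> [ 0.0024 -0.0006  0.0206] rz -0.001 rows 0.3
```

View pics/w5.png

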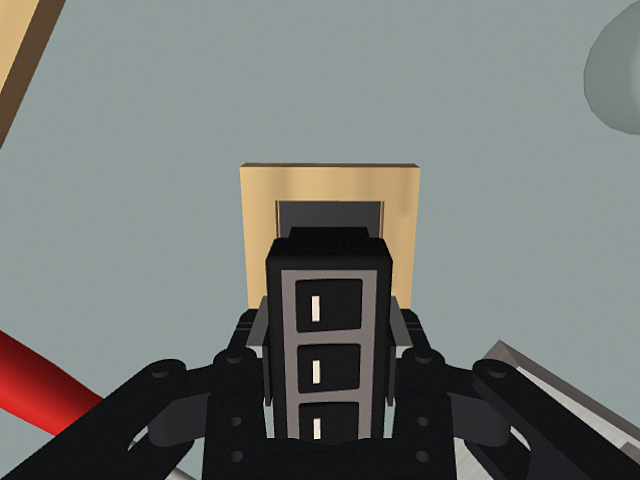

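The module is square to the recess (276–383) and centred on it at x≈330. Lowering.

```bash
python3 -m jog '[[0.001,0,0.01,0,0,0,0],[0.001,0,0.015,0,0,0,0],[0.001,0,0.018,0,0,0,0],[0.001,0,0.02,0,0,0,0],[0.001,0,0.02,0,0,0,0]]'
```

```text
time_s: 27.32
eef_pos: [0.6527, 0.1424, -0.0159]
eef_rot: [-0.0, 0.382, 0.924, -0.0]
wrist_force: [-4.0, -0.3, 4.5]
opening: 0.436
grasp_force: 62.0
```

Contact with the floor at the expected height. Releasing.

```bash
python3 -m jog '[[0,0,0,0,0,0,1],[0,0,0,0,0,0,1],[0,0,0,0,0,0,1],[0,0,0,0,0,0,1],[0,0,-0.05,0,0,0,1],[0,0,-0.11,0,0,0,1],[0,0,-0.14,0,0,0,1],[0,0,-0.14,0,0,0,1],[0,0,-0.14,0,0,0,1]]'; python3 near.py 652 142 50; python3 wp.py 400,0,200
```

```text
time_s: 28.45
eef_pos: [0.6519, 0.1422, 0.1218]
eef_rot: [-0.001, 0.382, 0.924, -0.0]
wrist_force: [-0.4, 0.9, -0.4]
opening: 1.004
grasp_force: 0.0
z 0.04938927998959389 circ ((651.9921875, 143.82217407226562), 40.603755950927734) rect ((651.78369140625, 143.8809814453125), (38.06705093383789, 73.60050964355469), 45.03048324584961)
at [651.4 142.2 121. ] theta 45.1 tilt z [-0.003 -0.    -1.   ]
400,0,200 -> [ 0.0778 -0.2784 -0.0781] rz -0.0 rows 4.8
```

Switch is seated (49.4 mm) and square (45.0°). I'll pull the arm back and take a final check from above.

```bash
python3 -m jog '[[0.078,-0.278,-0.078,0,0,0,1],[0.078,-0.278,-0.078,0,0,0,1],[0.078,-0.278,-0.078,0,0,0,1],[0.078,-0.278,-0.078,0,0,0,1],[0.078,-0.278,-0.078,0,0,0,1],[0.078,-0.278,-0.078,0,0,0,1]]'; python3 -c "
from h import *
snap('top','t9.png')"
```

```text
time_s: 29.25
eef_pos: [0.3994, -0.0003, 0.2007]
eef_rot: [-0.0, 0.383, 0.924, -0.0]
wrist_force: [0.2, 0.6, 0.3]
opening: 1.002
grasp_force: 0.0
```

View pics/t9.png

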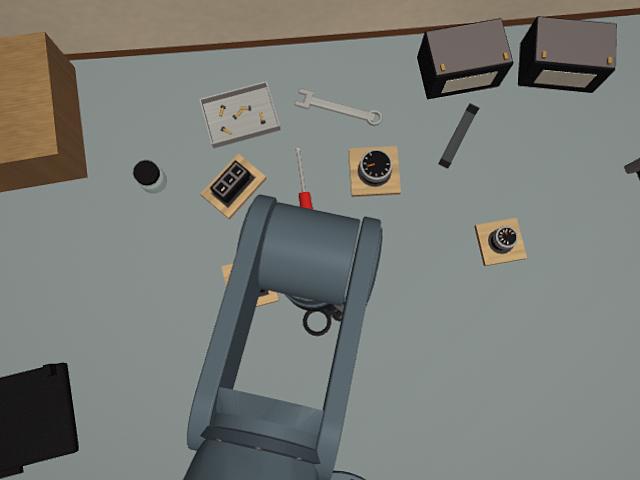

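The top view shows the large gauge (376,168), small gauge (503,239) and switch (234,183) in their nests. The jar (148,175) and screwdriver are where they were, and the clock, hidden under the arm here, was checked after release.

```bash
python3 -c "
from h import *
print(workorder.hand_in())"
```

```text
the job is handed in; nothing more can be done
None
```

All four instruments are in their matching nests, upright and fully down, with both modules square; the screwdriver and screw jar were left alone, and I handed the job in at about 29 s of robot time (no verdict shown).

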